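# Safety-switch test on a swivelling kitchen power unit

### The arm

A 7-joint arm with a two-finger parallel gripper is mounted at the origin on the work surface; the furniture and walls round the work are solid. World frame = base frame: x ahead of the robot, y to its left, z up, the work surface at z = 0. Lengths are in m, angles in rad, forces in N, time in s.
With the tool pointing down it reaches from about 0.35 to 0.9 m from the base axis. Payload 8.1 kg.
Tool frame: the origin (TCP) lies on the centre line of the jaws, within the pads' length; the fingertips stand arm.tips_ahead ahead of it and the grasp point (between the pads) lies 8 mm behind it (arm.tips_ahead is the distance from the TCP to the fingertips, in m); z points along the fingers, y is the direction in which the jaws open and shut (so a half turn about z gives the same grasp; the last joint's range is limited). The gripper opens to 92 mm and grips with 3 to 60 N. Pads are 19 mm wide; open, the fingers measure 130 mm over their backs; the gripper's body (75 mm by 190 mm) begins 47 mm behind the grasp point.
Start: joints at [1.011, 0.434, 0.025, 1.573, -0.012, 1.134, -0.075], TCP at [0.276, -0.561, 0.238] pointing down, gripper open.
Joint ranges: [-2.62, 2.62], [-0.44, 2.09], [-1.27, 1.32], [0.08, 2.57], [-1.32, 4.46], [0.12, 2], [-2.74, 2.74]. Speed limits (rad/s): [2.22, 2.22, 3.01, 3.01, 3.14, 3.14, 3.14].

### API

Orientations are given as a rotation vector (axis times angle).
In Python, from cell import arm gives the robot as it stands. The module is installed in compiled form; this text tells all that it offers.
- The arm moves only by the tool jog_arm, never from a script. Its argument "moves" is a list of rows, each an object with "twist": the turn, a rotation vector about the tool's x, y, z in units of 10 degrees (1.0 is 10 degrees), a list of three; "xyz": the shift along the tool's x, y, z in units of 60 mm (1.0 is 60 mm), a list of three; "grip": the closure, from -1 (fully open) to 1 (shut). A call has 1 to 5 rows; each row is the pose to reach, as a shift and turn from the pose commanded when the call began, along the tool's axes at that moment; what a row does not reach only later rows make up. A row lasts 1/8 s, in which the tool goes at most 62.5 mm and 10.7 degrees, less where a joint would pass 70% of its speed; a pose out of reach is approached as far as the arm can. A call with a gripper value outside its range is refused whole. The fingers move at their own pace and stop on an object; "force" is the grip in N (left out, the last holds). Time passes only in rows, so rows that repeat a pose let the fingers close. It gives the time, the measured TCP pose, the force and the opening at its end, in the units of the state.
- arm.observe(): the state, without advancing time (a new reading comes with each control period).
- arm.get_image(name): name is "side" or "top" or "wrist"; returns the picture (480x640x3 uint8, blue, green, red); there is no depth.
- arm.camera_params(name): a dict with "mtx" (3x3 intrinsics, pixels), "k1" (the pictures are not rectified: a ray, as slopes to the right and down, at radius r is drawn at 1 + k1 r^2 times it, then the intrinsics apply), "T" (4x4, takes a point from camera to world coordinates); the wrist camera has in their place "T_tool_cam" (4x4, takes a point from camera to tool coordinates, whose origin is the TCP and whose axes are the flange's). Camera axes: x right, y down, z forward; pixel columns grow to the right and rows downward; lengths in m; the calibration is good to about 2 mm. A picture is of the moment at which its call begins: read the wrist's pose just before it. camera_params takes no time and is no camera call.
- arm.sign_off(): hands the job in, once; it reports no verdict.
The state is a dict: "clock": time; "joints": joint angles; "dq": joint speeds; "joint_efforts": joint torques, N m; "position": TCP position; "ee_rot": TCP orientation; "force": force on the tool from outside, world axes, zero at the start; "ft_torque": the same for the moment, N m; "width": opening from 0.0 (shut) to 1.0 (fully open).
Only numpy, scipy, OpenCV 4.12 (cv2) and the standard library are available. Lean on these libraries where they do the work, as an engineer would, in place of code of your own. Each camera call takes 0.05 s, during which the arm holds its last target. There are 200 camera calls.

### The job

Carry out the safety-switch test on the power unit: first put the spice jar that stands in the way of its turning knob upright into the spice tray beside the other two jars, then swing the unit round until it clicks with its sloped switch panel over the nib of its base. Press the test button in until the lever drops, then lift the lever back up until it stays latched. Leave the tray's two jars, the salt mill and the lidded jar standing where they are.

Things in the scene. Friction and masses are not known exactly. Their poses are not given: they have to be found in the camera images.
- power_base: fixed round grey foot of the power unit, 156 mm diameter, 14 mm high, with a small nib (94 mm from the axis, 10 mm wide) that marks the front. Origin on the table at the swivel axis; the nib points along -x of this frame (towards the robot, within about 20 degrees), y to the left seen from the robot, z up.
- swivel (a joint): turn of the white head on its foot, rad, counter-clockwise from above positive, about the vertical axis of power_base. 0 = panel square over the nib, where a sprung click (within about 4 degrees of 0) pulls it to exactly 0 and holds it. Range -0.5 to 1.4; it starts at 1.05 to 1.3 and stays where it is left. Turns with under 1 N at the knob, about 3 N to enter or leave the click.
- panel_low (a point): middle of the lower edge of the grey switch panel on the white head, 58 mm before the axis, 65 mm above the table. The panel is 136 mm wide and rises away from here at 40 degrees to the horizontal, 112 mm up the slope. The head sweeps a radius of 92 mm about the axis. Axes as power_base at swivel 0, turning with the head.
- hood_edge (a point): middle of the front edge of the hood over the panel: a flat white plate 128 mm wide and 4 mm thick, 151 to 155 mm above the table, going back from this edge. It overhangs button and lever, so they must be reached from the front with the tool tilted some 30 to 40 degrees (40 is the panel's normal). Axes as panel_low.
- knob (a point): grip centre of the upright black knob, 20 mm diameter, on the outer end of a flat aluminium arm of the head. The knob reaches from 28 to 73 mm above the table; this point is at 56 mm. It runs at 125 mm from the swivel axis; at swivel 0 it stands 50 degrees to the left (+y) of the nib direction. Axes turn with the head.
- test_button (a joint): travel of the test button, m: 0 = out, 0.006 = fully in; it is sprung, 2 N at the start and 5 N when fully in, and lets the lever go at about 4 mm. It also dips by itself when the lever snaps into its catch.
- button_top (a point): centre of the top of the round test button, 20 mm diameter, standing 10 mm out of the panel (a collar round it, 32 mm wide, stands 3 mm out). z of this frame is the panel's outward normal, x points up the slope, y to the left. The button lies 65 mm to the left (y) of the lever.
- trip_lever (a joint): angle of the black lever, rad: 0 = latched (nearly upright, leaning 35 degrees up the slope from the panel's normal), 1.05 = dropped (25 degrees down the slope from the normal, pointing out to the front). A spring drives it down (about 2 N at its tip); a catch holds it at 0 until the button is pressed. To latch it, swing it a little past 0 (stop at -0.1): lifting takes 2 to 5 N at the tip.
- lever_pivot (a point): pivot of the lever, on the panel surface; the hinge line is along y of this frame. Axes as power_base at swivel 0, turning with the head.
- lever_tip (a point): free end of the lever, 42 mm from its pivot; a flat paddle 16 mm wide (y) and 9 mm thick (x); z of this frame points from the pivot to the tip.
- stray_jar: spice jar with a dark lid, 41 mm diameter, 105 mm high, 0.11 kg, standing on the table in front of the unit in the path of the knob. Origin at the centre of its underside, z up.
- spice_tray: fixed open wooden tray, 170 mm (x) by 190 mm (y), 22 mm high, walls and floor 5 mm. Origin at the centre of its underside; its left half (y from 0 to +90 mm) is free, two jars stand in the right half.
- tray_jar_a: spice jar like the stray one (41 mm diameter, 105 mm high), standing in the far right of the tray, to be left alone. Origin at the centre of its underside.
- tray_jar_b: spice jar like the stray one, standing in the near right of the tray, to be left alone. Origin at the centre of its underside.
- salt_mill: salt mill, 44 mm diameter, 90 mm high, standing to the left of the power unit, to be left alone. Origin at the centre of its underside.
- small_jar: lidded jar, about 60 mm diameter, 86 mm high, standing to the right of and behind the power unit, to be left alone. Origin at the centre of its underside.
Things that resemble listed ones, but are neither listed nor needed, are in the scene too. What is shaped like the stray_jar but green or turquoise is not meant.

How it is judged:
On the way, in this order (a step that is already met when the one before it is completed fails the run):
1. the stray jar stands upright in the spice tray, let go (x of stray_jar in the frame of spice_tray between -0.066 and 0.066 m and y of stray_jar in the frame of spice_tray between -0.076 and 0.076 m and z of stray_jar in the frame of spice_tray below 0.01 m and angle between stray_jar's own z axis and vertical below 0.1 rad and contact force between the fingers and stray_jar below 0.1 N), for 0.2 s.
2. the head sits in its click over the nib (value of joint swivel between -0.05 and 0.05 rad), for 0.2 s.
3. the lever has dropped (value of joint trip_lever above 0.9 rad).
At the end, for the whole second after the job is handed in: The lever is latched up (joint under 0.08 rad), the button is out (under 2 mm), the head is in its click over the nib (within 0.05 rad of 0), and the stray jar stands upright (within 0.1 rad) and still on the floor of the spice tray (all of step 2 and x of stray_jar in the frame of spice_tray between -0.066 and 0.066 m and y of stray_jar in the frame of spice_tray between -0.076 and 0.076 m and z of stray_jar in the frame of spice_tray below 0.01 m and angle between stray_jar's own z axis and vertical below 0.1 rad and value of joint trip_lever below 0.08 rad and value of joint test_button below 0.002 m and linear speed of stray_jar below 0.02 m/s); the robot touches nothing.
It fails at once if a jar in the tray is pushed more than 25 mm or tipped over (distance of tray_jar_a from where it was at the start of the episode above 0.025 m or angle between tray_jar_a's own z axis and vertical above 0.5 rad).
It fails at once if a jar in the tray is pushed more than 25 mm or tipped over (distance of tray_jar_b from where it was at the start of the episode above 0.025 m or angle between tray_jar_b's own z axis and vertical above 0.5 rad).
It fails at once if the salt mill is pushed more than 25 mm or tipped over (distance of salt_mill from where it was at the start of the episode above 0.025 m or angle between salt_mill's own z axis and vertical above 0.5 rad).
It fails at once if the lidded jar is pushed more than 25 mm or tipped over (distance of small_jar from where it was at the start of the episode above 0.025 m or angle between small_jar's own z axis and vertical above 0.5 rad).
It also fails if it takes over 67 s, if anything falls off the work surface, if the arm or the gripper's body presses on something with over 40 N, if the wrist force passes 120 N, or if a joint passes its speed limit or range.

## Working session

There is one attempt and no reset: what is moved stays moved. The work goes in short steps, Python scripts to look and compute and a tool call to move; the robot and the scene stay as the last step left them, time stands still between calls to the robot, and variables do not carry over. Pictures are saved under pics/ and viewed, about 8 in all and at most 12, crops included, and the job is handed in when it is done.

Besides the shell and the picture viewer there is one more tool, called after ">>>" in YAML: its name, and indented under it one key for each argument. jog_arm: Moves the arm, as the interface text tells. Its arguments: {"type":"object","properties":{"moves":{"type":"array","items":{"type":"object","properties":{"twist":{"type":"array","items":{"type":"number"}},"xyz":{"type":"array","items":{"type":"number"}},"grip":{"type":"number"}}}},"force":{"type":"number"}},"required":["moves"]}

```bash
mkdir -p pics
python3 - <<'E'
from cell import arm
import cv2,numpy as np
print(arm.observe(), arm.tips_ahead)
for n in("side","top"):
    cv2.imwrite(f"pics/{n}0.png",arm.get_image(n)); print(n,arm.camera_params(n))
print(arm.camera_params("wrist"))
E
```

```text
{'clock': 0.0, 'joints': array([ 1.01139827,  0.43524023,  0.02496577,  1.57411866, -0.01160535,
        1.13402884, -0.07510593]), 'dq': array([-0.00091683,  0.00152201,  0.000601  ,  0.00109011, -0.00063026,
       -0.00105474, -0.00023375]), 'joint_efforts': array([ 3.70734006e-04, -6.67840576e+01,  9.85935666e-01, -3.14466763e+01,
       -6.02256367e-02,  4.27672255e-02,  4.48821822e-05]), 'position': array([ 0.27539733, -0.56047533,  0.23692584]), 'ee_rot': array([-3.05850275e+00, -7.10849462e-01,  8.00555705e-04]), 'force': array([ 0.5808826 , -0.23095188,  0.69636603]), 'ft_torque': array([0.02260608, 0.04808533, 0.04824382]), 'width': 0.9968284132138403} 0.011
side {'mtx': array([[539.90699567,   0.        , 327.15130796],
       [  0.        , 539.90699567, 246.39433806],
       [  0.        ,   0.        ,   1.        ]]), 'k1': -0.01683748343436281, 'T': array([[-0.97425878, -0.09740073,  0.20330499,  0.31344295],
       [-0.22538413,  0.43953455, -0.86948914,  0.98168141],
       [-0.0046707 , -0.89292915, -0.45017298,  0.64996878],
       [ 0.        ,  0.        ,  0.  
[... 412 characters left out ...]
1e-04, -1.56247770e-01, -9.87717767e-01,
         1.05760361e+00],
       [ 0.00000000e+00,  0.00000000e+00,  0.00000000e+00,
         1.00000000e+00]])}
{'mtx': array([[365.63169543,   0.        , 310.94438353],
       [  0.        , 365.63169543, 239.42347092],
       [  0.        ,   0.        ,   1.        ]]), 'k1': -0.04987081755524739, 'T_tool_cam': array([[ 8.08104773e-04, -9.54053196e-01, -2.99636188e-01,
         8.07825885e-02],
       [ 9.99999672e-01,  7.54843231e-04,  2.93502298e-04,
        -6.12919036e-04],
       [-5.38384568e-05, -2.99636327e-01,  9.54053494e-01,
        -1.46211909e-01],
       [ 0.00000000e+00,  0.00000000e+00,  0.00000000e+00,
         1.00000000e+00]])}
```

View pics/top0.png

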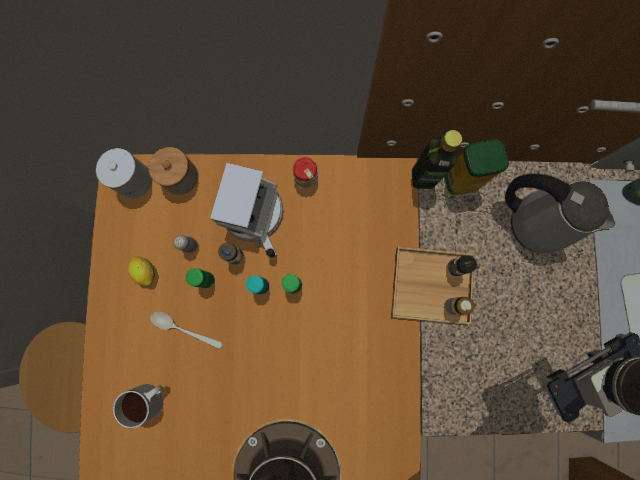

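View pics/side0.png

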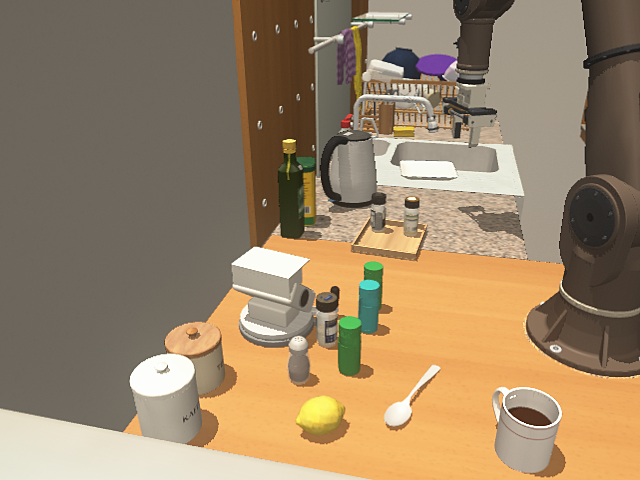

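Top view: the stray jar's lid is near (230,250), the knob near (270,252), and the head is around (250,205). The tray is around (435,286), the mill at (184,243) and the red-lidded jar at (305,170). I'll enlarge the work area.

```bash
cat > h.py <<'E'
from cell import arm
import cv2,numpy as np
from scipy.spatial.transform import Rotation as R
def cam(n,st=None):
    c=arm.camera_params(n)
    if n=="wrist":
        T=np.eye(4);T[:3,:3]=R.from_rotvec(st["ee_rot"]).as_matrix();T[:3,3]=st["position"];c["T"]=T@c["T_tool_cam"]
    return c
def pix(c,u,v,z):
    """pixel + height -> world"""
    m=c["mtx"];d=np.array([(u-m[0,2])/m[0,0],(v-m[1,2])/m[1,1]]);s=d.copy()
    for _ in range(20): s=d/(1+c["k1"]*(s@s))
    r=c["T"][:3,:3]@np.r_[s,1];o=c["T"][:3,3]
    return o+r*(z-o[2])/r[2]
def proj(c,p):
    q=c["T"][:3,:3].T@(np.asarray(p,float)-c["T"][:3,3]);s=q[:2]/q[2];s=s*(1+c["k1"]*(s@s))
    return np.array([c["mtx"][0,0]*s[0]+c["mtx"][0,2],c["mtx"][1,1]*s[1]+c["mtx"][1,2]])
E
python3 - <<'E'
import cv2
a=cv2.imread("pics/top0.png")[150:310,160:330]; cv2.imwrite("pics/c1.png",cv2.resize(a,None,fx=3.7,fy=3.7,interpolation=cv2.INTER_CUBIC))
b=cv2.imread("pics/side0.png")[240:400,220:400]; c=cv2.imread("pics/top0.png")[235:335,380:490]
import numpy as np
x=cv2.resize(b,(500,444),interpolation=2); y=cv2.resize(c,(290,264),interpolation=2)
o=np.zeros((444,790,3),np.uint8);o[:,:500]=x;o[:264,500:]=y
cv2.imwrite("pics/c2.png",o)
E
```

```text
(no output)
```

View pics/c1.png

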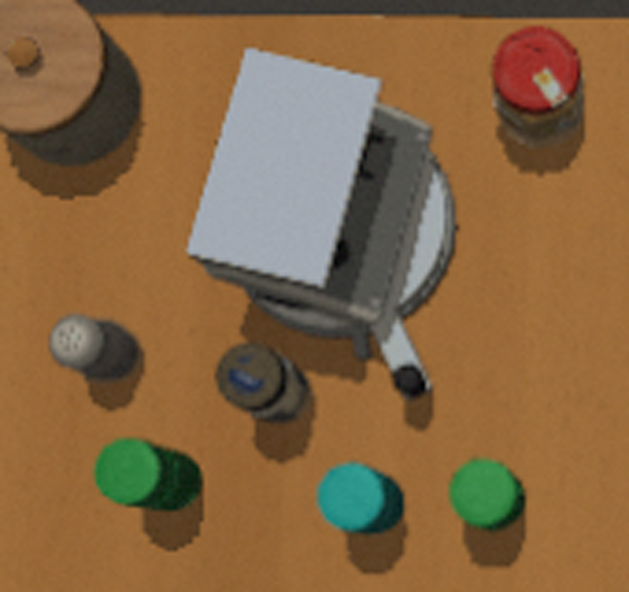

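View pics/c2.png

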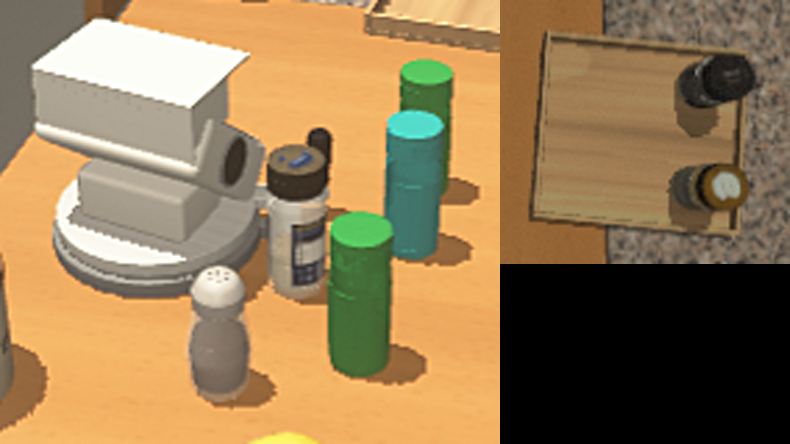

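Run:
```python
from h import *
np.set_printoptions(precision=4,suppress=True)
c=cam("top")
f=lambda u,v,z:pix(c,u/3.7+160,v/3.7+150,z)
H=[f(*p,.155) for p in((248,48),(380,80),(325,287),(188,252))]
print("hood",*H,*[np.linalg.norm(H[i]-H[i-1])for i in range(4)])
k=f(410,378,.073);n=f(363,345,.012);print("knob",k,"nib",n)
print("jar",f(252,377,.105),"mill",f(75,341,.09),"small",f(538,68,.086),"green",f(485,493,.105),"turq",f(352,497,.105),f(128,471,.105))
# front edge of hood: 380,80 - 325,287 ; direction
e=(H[1]-H[2]);e/=np.linalg.norm(e);print("swivel+front heading(deg) edge",np.degrees(np.arctan2(e[1],e[0])))
print("base rim right",f(456,228,.014),"bottom",f(325,336,.014),f(425,315,.014),f(250,300,.014))
t=lambda u,v:pix(c,(u-500)/2.636+380,v/2.636+235,.022)
Tr=[t(*p)for p in((545,32),(745,48),(738,235),(532,217))];print("tray",*Tr,np.mean(Tr,0),*[np.linalg.norm(Tr[i]-Tr[i-1])for i in range(4)])
tj=lambda u,v:pix(c,(u-500)/2.636+380,v/2.636+235,.105)
print(tj(735,77),tj(723,187))
s=cam("side")
# check side: jar lid centre (297,165), knob top (318,135)
print("side jar",pix(s,220+297*.36,240+163*.36,.105),"knob",pix(s,220+318*.36,240+134*.36,.073),"mill",pix(s,220+218*.36,240+277*.36,.085))
```

```text
hood [0.6988 0.1308 0.155 ] [0.6797 0.0518 0.155 ] [0.5563 0.0788 0.155 ] [0.5759 0.1593 0.155 ] 0.12618335696221153 0.08125549330346175 0.12630147752361806 0.08281921456382736
knob [0.5143 0.0387 0.073 ] nib [0.543  0.0781 0.012 ]
jar [0.5098 0.1298 0.105 ] mill [0.5322 0.2445 0.09  ] small [ 0.7101 -0.0371  0.086 ] green [ 0.4427 -0.0119  0.105 ] turq [0.4391 0.0669 0.105 ] [0.4522 0.2023 0.105 ]
swivel+front heading(deg) edge -12.354579288174387
base rim right [0.622  0.0187 0.014 ] bottom [0.5484 0.1032 0.014 ] [0.5633 0.0375 0.014 ] [0.5718 0.1542 0.014 ]
tray [ 0.5364 -0.2589  0.022 ] [ 0.5236 -0.4447  0.022 ] [ 0.3537 -0.4327  0.022 ] [ 0.3692 -0.2456  0.022 ] [ 0.4457 -0.3455  0.022 ] 0.1677755831501717 0.18621479518607165 0.1703878260940786 0.1877718675864789
[ 0.4888 -0.4063  0.105 ] [ 0.3967 -0.3932  0.105 ]
side jar [0.5107 0.1421 0.105 ] knob [0.5162 0.0504 0.073 ] mill [0.5361 0.2511 0.085 ]
```

```bash
cat >> h.py <<'E'
def go(pos,rot,st=None):
    """print shift/turn in move units from the current pose to pos, rot(3x3)"""
    st=st or arm.observe();A=R.from_rotvec(st["ee_rot"]);B=R.from_matrix(rot)
    d=A.inv().apply(np.asarray(pos)-st["position"])/.06;t=np.degrees((A.inv()*B).as_rotvec())/10
    print("xyz",d.round(3),"twist",t.round(3))
def tool(yaw,tilt=0):
    """tool down, x at heading yaw (deg); tilt>0 lets z lean toward x heading"""
    return (R.from_euler("z",yaw,degrees=True)*R.from_euler("x",180,degrees=True)*R.from_euler("y",tilt,degrees=True)).as_matrix()
E
python3 - <<'E'
from h import *
print(tool(0,30)); go((.50,.115,.25),tool(0))
E
```

```text
[[ 8.66025404e-01  0.00000000e+00  5.00000000e-01]
 [ 6.12323400e-17 -1.00000000e+00 -1.06057524e-16]
 [ 5.00000000e-01  1.22464680e-16 -8.66025404e-01]]
xyz [ 8.325 -8.454 -0.206] twist [-0.008  0.003  2.617]
```

>>> jog_arm:
  moves:
    - {"xyz": [8.3, -8.45, -0.2], "twist": [0, 0, 2.6], "grip": -1}
    - {"xyz": [8.3, -8.45, -0.2], "twist": [0, 0, 2.6], "grip": -1}
    - {"xyz": [8.3, -8.45, -0.2], "twist": [0, 0, 2.6], "grip": -1}
    - {"xyz": [8.3, -8.45, -0.2], "twist": [0, 0, 2.6], "grip": -1}
    - {"xyz": [8.3, -8.45, -0.2], "twist": [0, 0, 2.6], "grip": -1}

```text
clock: 0.72
position: [0.374, -0.2627, 0.2429]
ee_rot: [3.141, 0.005, -0.0]
force: [1.2, -0.6, 0.0]
width: 0.999
```

Run:
```python
from h import *
print(arm.observe()["clock"]);go((.50,.115,.25),tool(0))
```

```text
0.725
xyz [ 2.12  -6.288 -0.118] twist [0.001 0.    0.018]
```

>>> jog_arm:
  moves:
    - {"xyz": [2.1, -6.3, -0.1]}
    - {"xyz": [2.1, -6.3, -0.1]}
    - {"xyz": [2.1, -6.3, -0.1]}
    - {"xyz": [2.1, -6.3, -0.1]}
    - {"xyz": [2.1, -6.3, -0.1]}

```text
invalid input at $.moves[0]: expected keys twist, xyz, grip
```

Run:
```python
from h import *
go((.50,.115,.25),tool(0))
```

```text
xyz [ 2.12  -6.288 -0.118] twist [0.001 0.    0.018]
```

>>> jog_arm:
  moves:
    - {"xyz": [2.1, -6.3, -0.1], "twist": [0, 0, 0], "grip": -1}
    - {"xyz": [2.1, -6.3, -0.1], "twist": [0, 0, 0], "grip": -1}
    - {"xyz": [2.1, -6.3, -0.1], "twist": [0, 0, 0], "grip": -1}
    - {"xyz": [2.1, -6.3, -0.1], "twist": [0, 0, 0], "grip": -1}
    - {"xyz": [2.1, -6.3, -0.1], "twist": [0, 0, 0], "grip": -1}

```text
clock: 1.35
position: [0.4719, 0.0337, 0.2477]
ee_rot: [3.141, 0.004, 0.0]
force: [1.7, -0.3, 0.2]
width: 0.999
```

Run:
```python
from h import *
go((.50,.115,.25),tool(0))
```

```text
xyz [ 0.472 -1.354 -0.038] twist [ 0.001 -0.001  0.014]
```

>>> jog_arm:
  moves:
    - {"xyz": [0.45, -1.35, 0], "twist": [0, 0, 0], "grip": -1}
    - {"xyz": [0.45, -1.35, 0], "twist": [0, 0, 0], "grip": -1}
    - {"xyz": [0.45, -1.35, 0], "twist": [0, 0, 0], "grip": -1}

```text
clock: 1.72
position: [0.4983, 0.1151, 0.2472]
ee_rot: [-3.141, -0.01, 0.001]
force: [-1.6, -0.7, -0.4]
width: 1.007
```

Run:
```python
from h import *
st=arm.observe();print(st["position"],st["ee_rot"]);np.save("st1.npy",np.r_[st["position"],st["ee_rot"]])
im=arm.get_image("wrist");c=cam("wrist",st)
P={"jar":(.51,.13,.105),"knob":(.5143,.0387,.073),"nib":(.534,.076,.012),"mill":(.532,.2445,.09)}
for n,p in P.items(): print(n,proj(c,p))
cv2.imwrite("pics/w1.png",im)
```

```text
[0.49828268 0.1150527  0.24719205] [-3.14100666e+00 -1.04074258e-02  1.46295130e-03]
jar [292.92764845 213.53777511]
knob [396.99338644 201.31170495]
nib [349.26873996 170.40445291]
mill [157.08525265 183.01458388]
```

View pics/w1.png

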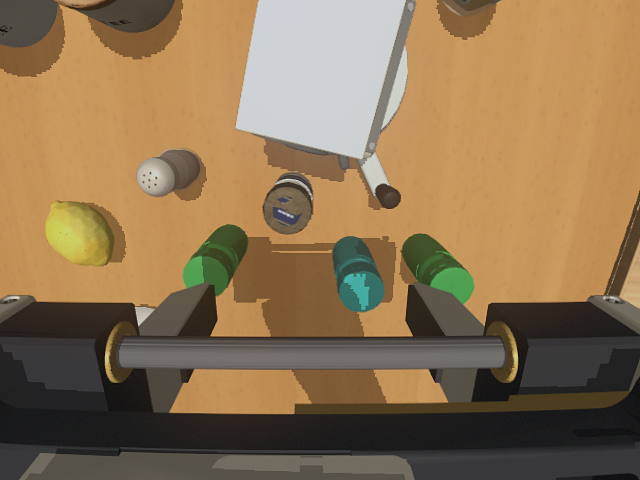

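Wrist view: the jar lid is at (288,210), the knob top at (388,196), the mill top at (156,177) and the nib at (343,160). The hood's near corners are at (236,128) and (367,160).

Run:
```python
from h import *
a=np.load("st1.npy");c=cam("wrist",dict(position=a[:3],ee_rot=a[3:]))
j=pix(c,288,210,.105);k=pix(c,388,196,.073)
print("jar",j,"knob",k,"mill",pix(c,156,177,.09),"nib",pix(c,343,163,.014),"hood",pix(c,236,128,.155),pix(c,367,160,.155))
go((j[0],j[1],.165),tool(0))
```

```text
jar [0.51290061 0.13395602 0.105     ] knob [0.51901037 0.04708779 0.073     ] mill [0.53702974 0.24485263 0.09      ] nib [0.54169752 0.08290459 0.014     ] hood [0.57685286 0.16292805 0.155     ] [0.55761326 0.07978229 0.155     ]
xyz [ 0.25  -0.346  1.369] twist [0.002 0.006 0.024]
```

>>> jog_arm:
  moves:
    - {"xyz": [0.24, -0.31, 0.8], "twist": [0, 0, 0], "grip": -1}
    - {"xyz": [0.24, -0.31, 1.6], "twist": [0, 0, 0], "grip": -1}
    - {"xyz": [0.24, -0.31, 2.4], "twist": [0, 0, 0], "grip": -1}
    - {"xyz": [0.24, -0.31, 2.95], "twist": [0, 0, 0], "grip": -1}
    - {"xyz": [0.24, -0.31, 2.95], "twist": [0, 0, 0], "grip": -1}

```text
clock: 2.4
position: [0.5109, 0.1292, 0.0688]
ee_rot: [3.139, 0.002, -0.008]
force: [0.4, -0.3, -0.1]
width: 0.999
```

>>> jog_arm:
  moves:
    - {"xyz": [0, 0, 0], "twist": [0, 0, 0], "grip": 1}
    - {"xyz": [0, 0, 0], "twist": [0, 0, 0], "grip": 1}
    - {"xyz": [0, 0, 0], "twist": [0, 0, 0], "grip": 1}
    - {"xyz": [0, 0, 0], "twist": [0, 0, 0], "grip": 1}
    - {"xyz": [0, 0, 0], "twist": [0, 0, 0], "grip": 1}
  force: 20

```text
clock: 3.02
position: [0.5129, 0.1317, 0.0709]
ee_rot: [-3.142, -0.005, -0.001]
force: [0.1, 0.1, 0.5]
width: 0.502
```

>>> jog_arm:
  moves:
    - {"xyz": [0, 0, 0], "twist": [0, 0, 0], "grip": 1}
    - {"xyz": [0, 0, 0], "twist": [0, 0, 0], "grip": 1}
    - {"xyz": [0, 0, -0.7], "twist": [0, 0, 0], "grip": 1}
    - {"xyz": [0, 0, -1.5], "twist": [0, 0, 0], "grip": 1}
    - {"xyz": [0, 0, -2.3], "twist": [0, 0, 0], "grip": 1}

```text
clock: 3.65
position: [0.5123, 0.1314, 0.2097]
ee_rot: [3.141, 0.005, -0.002]
force: [2.3, -0.1, -1.5]
width: 0.447
```

Run:
```python
from h import *
go((.450,-.295,.205),tool(-4.5))
```

```text
xyz [-1.059  7.103  0.083] twist [0.002 0.007 0.467]
```

>>> jog_arm:
  moves:
    - {"xyz": [-0.1, 0.6, 0], "twist": [0, 0, 0.05], "grip": 1}
    - {"xyz": [-0.2, 1.4, 0], "twist": [0, 0, 0.1], "grip": 1}
    - {"xyz": [-0.35, 2.3, 0], "twist": [0, 0, 0.2], "grip": 1}
    - {"xyz": [-0.5, 3.2, 0], "twist": [0, 0, 0.3], "grip": 1}
    - {"xyz": [-0.6, 4.1, 0], "twist": [0, 0, 0.45], "grip": 1}

```text
clock: 4.28
position: [0.4766, -0.1162, 0.2086]
ee_rot: [3.139, -0.12, -0.001]
force: [1.0, 0.4, -1.3]
width: 0.439
```

>>> jog_arm:
  moves:
    - {"xyz": [-0.1, 0.9, 0], "twist": [0, 0, 0], "grip": 1}
    - {"xyz": [-0.25, 1.7, 0], "twist": [0, 0, 0], "grip": 1}
    - {"xyz": [-0.35, 2.4, 0], "twist": [0, 0, 0], "grip": 1}
    - {"xyz": [-0.45, 2.9, 0], "twist": [0, 0, 0], "grip": 1}
    - {"xyz": [-0.45, 3, 0], "twist": [0, 0, 0], "grip": 1}

```text
clock: 4.9
position: [0.4355, -0.2942, 0.2082]
ee_rot: [3.139, -0.125, -0.002]
force: [0.3, 1.0, -1.3]
width: 0.444
```

Run:
```python
from h import *
go((.450,-.295,.078),tool(-4.5))
st=arm.observe();im=arm.get_image("wrist");c=cam("wrist",st);print(st["width"],st["position"])
for p in((0.5364,-0.2589,.022),(0.5236,-0.4447,.022),(.4888,-.4063,.105),(.3967,-.3932,.105)): print(proj(c,p))
t=arm.get_image("top")[200:350,360:500]
o=np.zeros((480,800,3),np.uint8);o[:,:640]=im;o=o[:,:640];cv2.imwrite("pics/w2.png",np.hstack([cv2.resize(im,(440,330)),cv2.resize(t,(308,330),interpolation=2)]))
```

```text
xyz [ 0.245 -0.007  2.17 ] twist [ 0.003  0.008 -0.006]
0.44432692502953713 [ 0.43547066 -0.29419323  0.20824774]
[260.81321494 104.13233618]
[476.06643921 103.20444373]
[470.56471731 154.69283469]
[447.06422892 281.39359182]
```

View pics/w2.png

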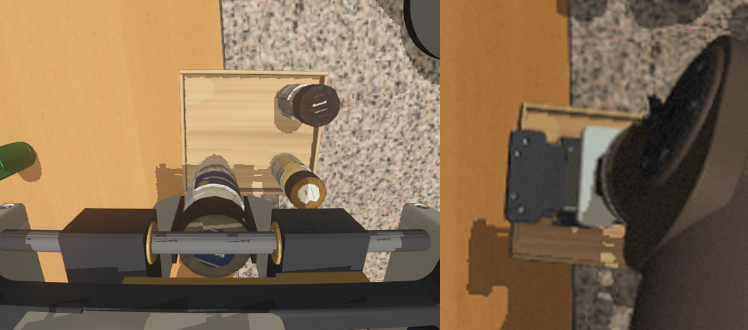

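>>> jog_arm:
  moves:
    - {"xyz": [0.25, 0, 0], "twist": [0, 0, 0], "grip": 1}
    - {"xyz": [0.27, 0, 0.7], "twist": [0, 0, 0], "grip": 1}
    - {"xyz": [0.27, 0, 1.4], "twist": [0, 0, 0], "grip": 1}
    - {"xyz": [0.27, 0, 1.95], "twist": [0, 0, 0], "grip": 1}
    - {"xyz": [0.27, 0, 2.1], "twist": [0, 0, 0], "grip": 1}

```text
clock: 5.62
position: [0.4535, -0.2912, 0.0809]
ee_rot: [-3.137, 0.115, 0.004]
force: [0.5, -0.2, -1.7]
width: 0.446
```

>>> jog_arm:
  moves:
    - {"xyz": [0, 0, 0], "twist": [0, 0, 0], "grip": 1}
    - {"xyz": [0, 0, 0.05], "twist": [0, 0, 0], "grip": 1}
    - {"xyz": [0, 0, 0.08], "twist": [0, 0, 0], "grip": 1}
    - {"xyz": [0, 0, 0.1], "twist": [0, 0, 0], "grip": 1}

```text
clock: 6.12
position: [0.4534, -0.2933, 0.0772]
ee_rot: [3.139, -0.119, 0.001]
force: [-0.1, -1.3, -0.8]
width: 0.446
```

>>> jog_arm:
  moves:
    - {"xyz": [0, 0, 0.02], "twist": [0, 0, 0], "grip": 1}
    - {"xyz": [0, 0, 0.04], "twist": [0, 0, 0], "grip": 1}
    - {"xyz": [0, 0, 0.04], "twist": [0, 0, 0], "grip": 1}

```text
clock: 6.5
position: [0.4538, -0.2925, 0.0753]
ee_rot: [-3.139, 0.118, -0.002]
force: [-1.7, 3.6, 10.3]
width: 0.439
```

>>> jog_arm:
  moves:
    - {"xyz": [0, 0, 0], "twist": [0, 0, 0], "grip": -0.4}
    - {"xyz": [0, 0, 0], "twist": [0, 0, 0], "grip": -0.4}
    - {"xyz": [0, 0, 0], "twist": [0, 0, 0], "grip": -0.4}
    - {"xyz": [0, 0, 0], "twist": [0, 0, 0], "grip": -0.4}

```text
clock: 7.0
position: [0.4531, -0.2932, 0.0742]
ee_rot: [3.139, -0.119, -0.0]
force: [0.0, -0.3, 0.2]
width: 0.697
```

>>> jog_arm:
  moves:
    - {"xyz": [0, 0, -0.5], "twist": [0, 0, 0], "grip": -0.4}
    - {"xyz": [0, 0, -1.2], "twist": [0, 0, 0], "grip": -0.4}
    - {"xyz": [0, 0, -2.0], "twist": [0, 0, 0], "grip": -0.4}
    - {"xyz": [0, 0, -2.6], "twist": [0, 0, 0], "grip": -0.4}
    - {"xyz": [0, 0, -2.6], "twist": [0, 0, 0], "grip": -0.4}

```text
clock: 7.62
position: [0.4546, -0.294, 0.2333]
ee_rot: [3.137, -0.119, 0.008]
force: [0.4, 0.1, -0.2]
width: 0.699
```

Run:
```python
from h import *
st=arm.observe();im=arm.get_image("wrist");print(st["width"],st["position"],st["clock"]);c=cam("wrist",st)
print(proj(c,(.4535,-.2935,.11)),proj(c,(.4535,-.2935,.005)))
cv2.imwrite("pics/w3.png",im)
# knob push: start
ax=np.array([.628,.099])
print("start heading",np.degrees(np.arctan2(*(np.array([.517,.044])-ax)[::-1])))
```

```text
0.6994759706883666 [ 0.45462019 -0.29398871  0.23327109] 7.625
[310.21585789 236.601707  ] [310.1478434  207.75115931]
start heading -153.64179189369932
```

View pics/w3.png

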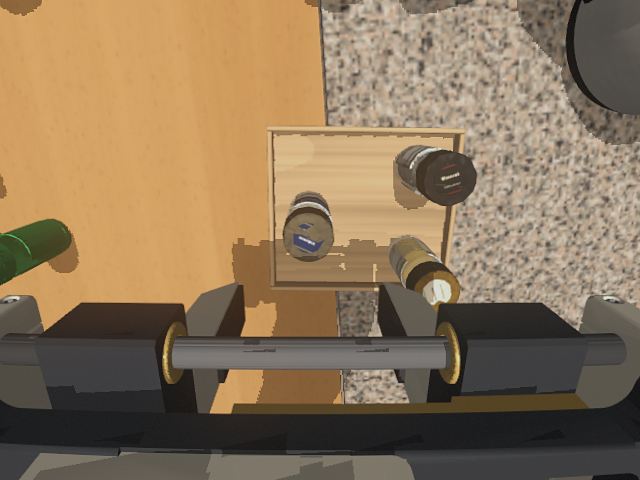

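The jar stands upright in the tray at (307,233), and both tray jars are untouched. Next I'll move to the knob.

Run:
```python
from h import *
go((.517,.045,.20),tool(27.6))
```

```text
xyz [ 0.625 -5.705  0.518] twist [ 0.01  -0.011 -3.194]
```

>>> jog_arm:
  moves:
    - {"xyz": [0.1, -0.9, 0], "twist": [0, 0, -0.5], "grip": -1}
    - {"xyz": [0.2, -1.8, 0], "twist": [0, 0, -1], "grip": -1}
    - {"xyz": [0.3, -2.8, 0.1], "twist": [0, 0, -1.6], "grip": -1}
    - {"xyz": [0.4, -3.8, 0.2], "twist": [0, 0, -2.2], "grip": -1}
    - {"xyz": [0.5, -4.8, 0.3], "twist": [0, 0, -2.8], "grip": -1}

```text
clock: 8.3
position: [0.5042, -0.0065, 0.2109]
ee_rot: [-3.073, -0.649, 0.003]
force: [1.2, -0.2, 0.3]
width: 0.996
```

Run:
```python
from h import *
go((.517,.045,.20),tool(27.6));go((.517,.045,.056),tool(27.6))
```

```text
xyz [ 0.543 -0.698  0.181] twist [-0.004  0.009 -0.375]
xyz [ 0.547 -0.697  2.581] twist [-0.004  0.009 -0.375]
```

>>> jog_arm:
  moves:
    - {"xyz": [0.54, -0.7, 0.2], "twist": [0, 0, -0.37], "grip": -1}
    - {"xyz": [0.54, -0.7, 0.2], "twist": [0, 0, -0.37], "grip": -1}
    - {"xyz": [0.54, -0.7, 0.2], "twist": [0, 0, -0.37], "grip": -1}

```text
clock: 8.68
position: [0.5169, 0.0427, 0.1991]
ee_rot: [3.052, 0.743, -0.004]
force: [-0.9, -0.7, -0.2]
width: 0.997
```

Run:
```python
from h import *
go((.517,.045,.056),tool(27.6))
st=arm.observe();im=arm.get_image("wrist");print(st["position"]);c=cam("wrist",st)
np.save("st2.npy",np.r_[st["position"],st["ee_rot"]])
print("knob pred",proj(c,(.517,.045,.073)));cv2.imwrite("pics/w4.png",im)
```

```text
xyz [ 0.026 -0.032  2.385] twist [-0.003  0.014 -0.024]
[0.51686658 0.04266695 0.19910002]
knob pred [309.14112275 231.76351438]
```

View pics/w4.png

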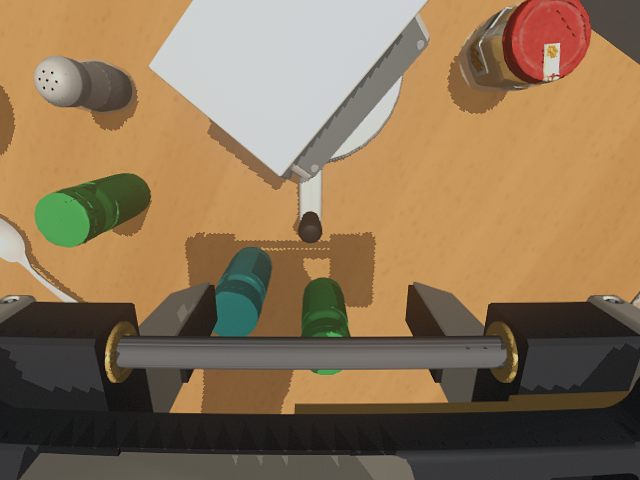

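The knob top is at (311,230) against a predicted (309,232), so the estimate holds. I'll descend and grip it lightly.

>>> jog_arm:
  moves:
    - {"xyz": [0.02, -0.03, 0.8], "twist": [0, 0, 0], "grip": -1}
    - {"xyz": [0.02, -0.03, 1.6], "twist": [0, 0, 0], "grip": -0.8}
    - {"xyz": [0.02, -0.03, 2.3], "twist": [0, 0, 0], "grip": -0.5}
    - {"xyz": [0.02, -0.03, 2.38], "twist": [0, 0, 0], "grip": 0}
    - {"xyz": [0.02, -0.03, 2.38], "twist": [0, 0, 0], "grip": 1}
  force: 5

```text
clock: 9.35
position: [0.5183, 0.0446, 0.0583]
ee_rot: [3.053, 0.741, 0.001]
force: [0.3, 0.9, 0.7]
width: 0.621
```

>>> jog_arm:
  moves:
    - {"xyz": [0, 0, 0], "twist": [0, 0, 0], "grip": 1}
    - {"xyz": [0, 0, 0], "twist": [0, 0, 0], "grip": 1}
    - {"xyz": [0, 0, 0], "twist": [0, 0, 0], "grip": 1}
    - {"xyz": [0, 0, 0], "twist": [0, 0, 0], "grip": 1}
    - {"xyz": [0, 0, 0], "twist": [0, 0, 0], "grip": 1}

```text
clock: 9.98
position: [0.5181, 0.0454, 0.0578]
ee_rot: [3.052, 0.743, 0.001]
force: [-1.2, 0.3, 3.6]
width: 0.208
```

Run:
```python
from h import *
st=arm.observe();print(st["position"],st["width"],st["force"])
ax=np.array([.628,.101])
for h in (194,180,168,154.5,141): 
    r=np.radians(h);p=ax+.125*np.array([np.cos(r),np.sin(r)]);print(h,end=" ");go((*p,.056),tool(h-180))
```

```text
[0.51810294 0.04539952 0.0578153 ] 0.20786733559492987 [-1.2399669   0.32211232  3.6088335 ]
194 xyz [ 0.026 -0.463  0.03 ] twist [ 0.002 -0.003  1.337]
180 xyz [ 0.202 -0.939  0.03 ] twist [ 1.000e-03 -3.000e-03  2.737e+00]
168 xyz [ 0.442 -1.302  0.03 ] twist [ 1.000e-03 -3.000e-03  3.937e+00]
154.5 xyz [ 0.795 -1.642  0.03 ] twist [ 1.000e-03 -3.000e-03  5.287e+00]
141 xyz [ 1.217 -1.89   0.03 ] twist [ 0.000e+00 -3.000e-03  6.637e+00]
```

>>> jog_arm:
  moves:
    - {"xyz": [0.03, -0.36, 0], "twist": [0, 0, 1], "grip": 1}
    - {"xyz": [0.13, -0.71, 0], "twist": [0, 0, 2], "grip": 1}
    - {"xyz": [0.28, -1.04, 0], "twist": [0, 0, 3], "grip": 1}
    - {"xyz": [0.48, -1.34, 0], "twist": [0, 0, 4], "grip": 1}
    - {"xyz": [0.73, -1.59, 0], "twist": [0, 0, 5], "grip": 1}

```text
clock: 10.6
position: [0.5147, 0.1504, 0.058]
ee_rot: [-3.078, 0.626, -0.005]
force: [5.0, -6.2, 0.3]
width: 0.208
```

Run:
```python
from h import *
st=arm.observe();print(st["position"],st["width"],st["force"])
ax=np.array([.628,.101]);v=st["position"][:2]-ax;print(np.linalg.norm(v),np.degrees(np.arctan2(v[1],v[0])))
for h in (149,145,141): 
    r=np.radians(h);p=ax+.125*np.array([np.cos(r),np.sin(r)]);print(h,end=" ");go((*p,.057),tool(h-180))
```

```text
[0.51471145 0.15043544 0.05799289] 0.2084206273030296 [ 4.95129236 -6.21894046  0.29181746]
0.12360485257554929 156.42510830660683
149 xyz [-0.003 -0.269  0.017] twist [-0.007 -0.016  0.801]
145 xyz [ 0.022 -0.412  0.017] twist [-0.008 -0.016  1.201]
141 xyz [ 0.057 -0.554  0.017] twist [-0.008 -0.016  1.601]
```

>>> jog_arm:
  moves:
    - {"xyz": [0.04, -0.13, 0], "twist": [0, 0, 0.4], "grip": 1}
    - {"xyz": [0.06, -0.27, 0], "twist": [0, 0, 0.8], "grip": 1}
    - {"xyz": [0.08, -0.41, 0], "twist": [0, 0, 1.2], "grip": 1}
    - {"xyz": [0.1, -0.5, 0], "twist": [0, 0, 1.5], "grip": 1}
    - {"xyz": [0.1, -0.5, 0], "twist": [0, 0, 1.5], "grip": 1}

```text
clock: 11.22
position: [0.5302, 0.1763, 0.0577]
ee_rot: [-2.974, 1.011, -0.0]
force: [-1.5, 1.4, 4.9]
width: 0.208
```

>>> jog_arm:
  moves:
    - {"xyz": [0, 0, 0], "twist": [0, 0, 0], "grip": 0.15}
    - {"xyz": [0, 0, 0], "twist": [0, 0, 0], "grip": 0.15}
    - {"xyz": [0, 0, 0], "twist": [0, 0, 0], "grip": 0.15}

```text
clock: 11.6
position: [0.5298, 0.1753, 0.0573]
ee_rot: [2.973, -1.013, -0.0]
force: [-0.5, 0.2, -0.2]
width: 0.42
```

>>> jog_arm:
  moves:
    - {"xyz": [0, 0, -0.6], "twist": [0, 0, 0], "grip": 0.15}
    - {"xyz": [0, 0, -1.4], "twist": [0, 0, 0], "grip": 0.15}
    - {"xyz": [0, 0, -2.2], "twist": [0, 0, 0], "grip": 0.15}
    - {"xyz": [0, 0, -3], "twist": [0, 0, 0], "grip": 0.15}
    - {"xyz": [0, 0, -3], "twist": [0, 0, 0], "grip": 0.15}

```text
clock: 12.22
position: [0.532, 0.1763, 0.2414]
ee_rot: [-2.969, 1.012, -0.008]
force: [1.2, -0.5, -0.8]
width: 0.425
```

Run:
```python
from h import *
st=arm.observe();print(st["position"],st["ee_rot"],st["clock"])
print(st["width"]);go((.44,.06,.24),tool(11))
```

```text
[0.53195627 0.17627352 0.24142024] [-2.96904351  1.01192241 -0.00846284] 12.225
0.4254347792667284
xyz [-0.03   2.471  0.008] twist [-0.025 -0.034 -4.864]
```

>>> jog_arm:
  moves:
    - {"xyz": [0, 0.5, 0], "twist": [0, 0, -1.05], "grip": 1}
    - {"xyz": [0, 1, 0], "twist": [0, 0, -2.1], "grip": 1}
    - {"xyz": [0, 1.5, 0], "twist": [0, 0, -3.15], "grip": 1}
    - {"xyz": [0, 2, 0], "twist": [0, 0, -4.2], "grip": 1}
    - {"xyz": [0, 2.4, 0], "twist": [0, 0, -5.2], "grip": 1}

```text
clock: 12.85
position: [0.4406, 0.0603, 0.2365]
ee_rot: [3.115, 0.401, -0.003]
force: [0.2, -0.5, 0.8]
width: 0.007
```

>>> jog_arm:
  moves:
    - {"xyz": [0, 0, 0], "twist": [0, 0, -1.05], "grip": 1}
    - {"xyz": [0, 0, 0], "twist": [0, 0, -2.1], "grip": 1}
    - {"xyz": [0, 0, 0], "twist": [0, 0, -3.15], "grip": 1}
    - {"xyz": [0, 0, 0], "twist": [0, 0, -4.2], "grip": 1}
    - {"xyz": [0, 0, 0], "twist": [0, 0, -5.2], "grip": 1}

```text
clock: 13.48
position: [0.4414, 0.0613, 0.2365]
ee_rot: [-2.624, -1.727, 0.002]
force: [0.1, 0.5, -0.1]
width: 0.005
```

>>> jog_arm:
  moves:
    - {"xyz": [0, 0, 0], "twist": [0, 0, -1.05], "grip": 1}
    - {"xyz": [0, 0, 0], "twist": [0, 0, -2.1], "grip": 1}
    - {"xyz": [0, 0, 0], "twist": [0, 0, -3.15], "grip": 1}
    - {"xyz": [0, 0, 0], "twist": [0, 0, -4.2], "grip": 1}
    - {"xyz": [0, 0, 0], "twist": [0, 0, -5.2], "grip": 1}

```text
clock: 14.1
position: [0.4414, 0.0613, 0.2365]
ee_rot: [-1.601, -2.702, 0.002]
force: [-0.3, -0.9, -0.4]
width: 0.002
```

Run:
```python
from h import *
st=arm.observe();print(st["position"],st["joints"],R.from_rotvec(st["ee_rot"]).as_matrix()[:,0]);go((.46,.07,.21),tool(191,-35)); print(tool(191,-35)[:,2])
```

```text
[0.44138566 0.06133423 0.23646713] [ 0.02374297  0.16830009 -0.32061571  1.96596664  0.06181032  1.0183057
  0.17590914] [-4.80397253e-01  8.77050837e-01  5.55896207e-04]
xyz [-0.023  0.342  0.441] twist [-2.21  -3.026 -6.989]
[ 0.56303822  0.10944354 -0.81915204]
```

>>> jog_arm:
  moves:
    - {"xyz": [0, 0.3, 0.3], "twist": [-0.27, -0.38, -0.87], "grip": 1}
    - {"xyz": [0, 0.3, 0.3], "twist": [-0.55, -0.75, -1.75], "grip": 1}
    - {"xyz": [0, 0.3, 0.3], "twist": [-0.82, -1.13, -2.6], "grip": 1}
    - {"xyz": [0, 0.3, 0.3], "twist": [-1.1, -1.5, -3.5], "grip": 1}
    - {"xyz": [0, 0.3, 0.3], "twist": [-1.38, -1.9, -4.37], "grip": 1}

```text
clock: 14.72
position: [0.4572, 0.0703, 0.2186]
ee_rot: [0.405, 2.712, 0.05]
force: [0.5, 0.4, -0.2]
width: 0.006
```

Run:
```python
from h import *
st=arm.observe();print(st["position"],st["joints"]);go((.47,.07,.23),tool(191,-35))
```

```text
[0.45717344 0.07026763 0.21864978] [-1.28786887e-03  2.57974151e-02 -4.04864104e-01  2.26052213e+00
  3.75992866e-01  5.25244111e-01  5.75280444e-01]
xyz [-0.261  0.072 -0.091] twist [-0.839 -1.113 -2.613]
```

>>> jog_arm:
  moves:
    - {"xyz": [-0.1, 0.07, 0], "twist": [-0.28, -0.37, -0.87], "grip": 1}
    - {"xyz": [-0.2, 0.07, 0], "twist": [-0.56, -0.74, -1.74], "grip": 1}
    - {"xyz": [-0.26, 0.07, -0.1], "twist": [-0.84, -1.11, -2.6], "grip": 1}
    - {"xyz": [-0.26, 0.07, -0.1], "twist": [-0.84, -1.11, -2.6], "grip": 1}

```text
clock: 15.22
position: [0.4691, 0.0687, 0.2301]
ee_rot: [-0.234, 2.524, 0.076]
force: [-0.1, 1.0, 0.0]
width: 0.005
```

Run:
```python
from h import *
st=arm.observe();im=arm.get_image("wrist");print(st["position"],st["joints"]);go((.47,.07,.23),tool(191,-35))
np.save("st3.npy",np.r_[st["position"],st["ee_rot"]]);cv2.imwrite("pics/w5.png",im);cv2.imwrite("pics/top2.png",arm.get_image("top"))
```

```text
[0.46908926 0.06868002 0.23009686] [ 0.01795877 -0.04654395 -0.31056011  2.4073915   0.27186968  0.17915955
  1.20630386]
xyz [-0.011  0.018  0.013] twist [-0.013 -0.01  -0.036]
```

View pics/w5.png

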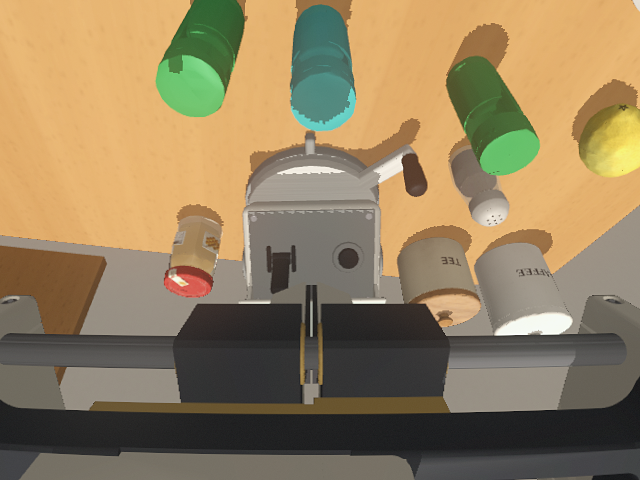

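Seen from the front, the nib is at (310,135) and is centred on the panel's lower edge, which runs (244,208) to (380,208). The button is at (347,258). The lever base is at (280,257), with its tip near (282,288). The mill and the lidded jar are standing.

```bash
cat >> h.py <<'E'
def ray(c,u,v):
    m=c["mtx"];d=np.array([(u-m[0,2])/m[0,0],(v-m[1,2])/m[1,1]]);s=d.copy()
    for _ in range(20): s=d/(1+c["k1"]*(s@s))
    return c["T"][:3,3],c["T"][:3,:3]@np.r_[s,1]
def plane(c,u,v,p0,n):
    o,r=ray(c,u,v);return o+r*((p0-o)@n)/(r@n)
E
python3 - <<'E'
from h import *
np.set_printoptions(precision=4,suppress=True)
a=np.load("st3.npy");c=cam("wrist",dict(position=a[:3],ee_rot=a[3:]))
L=pix(c,380,207,.065);Rr=pix(c,244,207,.065);print("L",L,"R",Rr,np.linalg.norm(L-Rr));m=(L+Rr)/2
y=(L-Rr)/np.linalg.norm(L-Rr);psi=np.degrees(np.arctan2(-y[0],y[1]));print("mid",m,"yaw",psi)
x=np.array([y[1],-y[0],0]);print("axis",m+.058*x,"nib",pix(c,310,135,.012))
up=np.cos(np.radians(40))*x+np.array([0,0,np.sin(np.radians(40))]);n=np.cross(up,y);print("n",n)
for nm,(u,v),h in(("button",(347,258),.010),("levbase",(281,258),.0),("tip",(281,289),.034)):
    p=plane(c,u,v,m+h*n,n);d=p-m;print(nm,p,"s",d@up,"y",d@y)
# predicted features using axis est. knob
w=pix(c,417,189,.073);print("knobtop",w)
k=cv2.imread("pics/w5.png")[190:305,235:390];cv2.imwrite("pics/w5c.png",cv2.resize(k,None,fx=5,fy=5,interpolation=cv2.INTER_CUBIC))
E
```

```text
L [0.561  0.1542 0.065 ] R [0.585  0.0261 0.065 ] 0.13030659078458506
mid [0.573  0.0902 0.065 ] yaw 10.579233927749497
axis [0.63   0.1008 0.065 ] nib [0.5305 0.0803 0.012 ]
n [-0.6319 -0.118   0.766 ]
button [0.5966 0.1286 0.1034] s 0.04783809724328496 y 0.033488502600664466
levbase [0.6167 0.0672 0.0975] s 0.05052931445529548 y -0.03054814113287242
tip [0.6097 0.0683 0.1363] s 0.07041006137312435 y -0.02826881130173225
knobtop [0.5247 0.1748 0.073 ]
```

View pics/w5c.png

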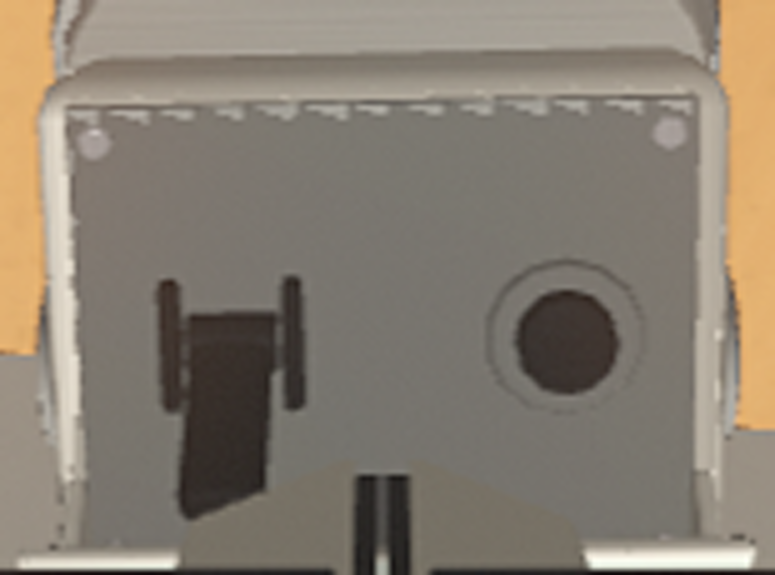

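```bash
cat > geo.py <<'E'
from h import *
psi=np.radians(11.);mid=np.array([.573,.0902,.065]);y=np.array([-np.sin(psi),np.cos(psi),0]);x=np.array([np.cos(psi),np.sin(psi),0])
up=np.cos(np.radians(40))*x+np.array([0,0,np.sin(np.radians(40))]);n=np.cross(up,y)
but=mid+.0478*up+.033*y+.010*n; piv=mid+.050*up-.032*y
E
python3 - <<'E'
from geo import *
print(but,piv,n);go(but+.056*n,tool(191,-40))
E
```

```text
[0.59633769 0.12835404 0.10338569] [0.61670439 0.06609634 0.09713938] [-0.63097779 -0.12264966  0.76604444]
xyz [-0.56   0.576  2.1  ] twist [-0.016 -0.514 -0.048]
```

>>> jog_arm:
  moves:
    - {"xyz": [-0.2, 0.2, 0.6], "twist": [0, -0.2, 0], "grip": 1}
    - {"xyz": [-0.4, 0.4, 1.3], "twist": [0, -0.4, 0], "grip": 1}
    - {"xyz": [-0.56, 0.57, 1.9], "twist": [0, -0.5, 0], "grip": 1}
    - {"xyz": [-0.56, 0.57, 2.1], "twist": [0, -0.5, 0], "grip": 1}
    - {"xyz": [-0.56, 0.57, 2.1], "twist": [0, -0.5, 0], "grip": 1}

```text
clock: 15.95
position: [0.5103, 0.0599, 0.1832]
ee_rot: [-0.208, 2.497, -0.024]
force: [-0.4, -1.0, -0.6]
width: 0.003
```

Run:
```python
from geo import *
st=arm.observe();im=arm.get_image("wrist");print(st["position"],st["joints"]);go(but+.011*n,tool(191,-40))
c=cam("wrist",st);print("button pred",proj(c,but),"piv",proj(c,piv),"mid",proj(c,mid))
np.save("st4.npy",np.r_[st["position"],st["ee_rot"]]);cv2.imwrite("pics/w6.png",im[100:420,150:550].repeat(2,0).repeat(2,1)[:600])
```

```text
[0.51030958 0.05990322 0.18321341] [ 0.06916116  0.13343681 -0.43810019  2.41775299  1.64297944  0.23005341
 -0.18192156]
xyz [-0.5    0.981  1.757] twist [-0.462 -0.37   0.022]
button pred [387.26839216 277.22986483] piv [306.0163193  273.09860941] mid [346.79681251 214.01550851]
```

View pics/w6.png

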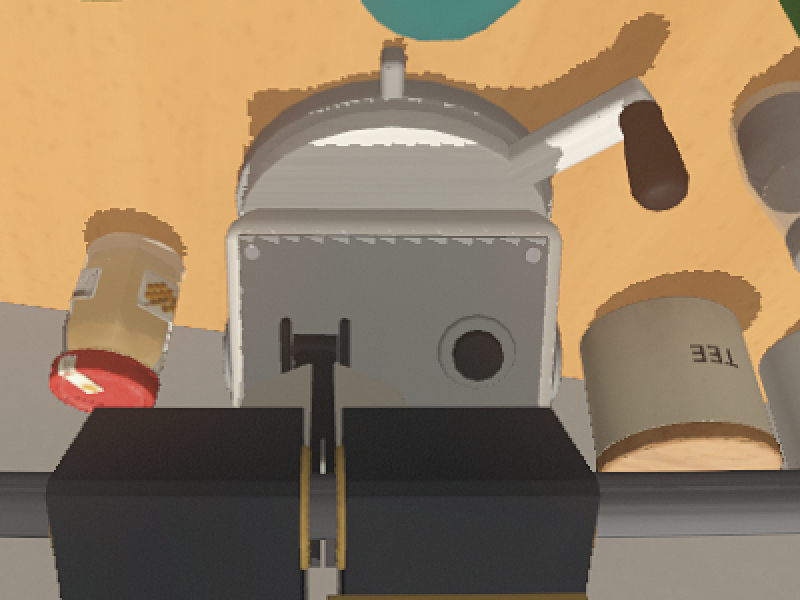

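The button is at (389,277) against a predicted (387,277), so the model holds. The arm is near its wrist limit at 40° tilt, so I'll use about 33°.

```bash
cat >> geo.py <<'E'
def tdir(t): return tool(191,-t)[:,2]
E
python3 - <<'E'
from geo import *
T=tool(191,-33);z=T[:,2];go(but-.051*z,T);print(but-.051*z)
E
```

```text
xyz [-0.56   0.928  1.093] twist [-0.462  0.33  -0.006]
[0.56907144 0.12305402 0.14615789]
```

>>> jog_arm:
  moves:
    - {"xyz": [-0.1, 0.2, 0.2], "twist": [-0.1, 0.1, 0], "grip": 1}
    - {"xyz": [-0.25, 0.4, 0.5], "twist": [-0.3, 0.2, 0], "grip": 1}
    - {"xyz": [-0.4, 0.7, 0.8], "twist": [-0.4, 0.33, 0], "grip": 1}
    - {"xyz": [-0.56, 0.93, 1.09], "twist": [-0.46, 0.33, 0], "grip": 1}
    - {"xyz": [-0.56, 0.93, 1.09], "twist": [-0.46, 0.33, 0], "grip": 1}

```text
clock: 16.62
position: [0.5677, 0.1231, 0.1465]
ee_rot: [-0.246, 2.559, 0.072]
force: [0.1, -0.8, -0.2]
width: 0.011
```

Run:
```python
from geo import *
st=arm.observe();print(st["position"],st["joints"],st["width"]);T=tool(191,-33);z=T[:,2];go(but-.051*z,T);go(but-.011*z,T)
```

```text
[0.56768773 0.12309526 0.14652671] [-0.00469213  0.30956027 -0.42747793  2.26875855  1.49881536  0.22767751
 -0.04517262] 0.010849098815433798
xyz [-0.016 -0.005  0.017] twist [-0.004 -0.021 -0.003]
xyz [-0.018 -0.005  0.684] twist [-0.004 -0.021 -0.003]
```

>>> jog_arm:
  moves:
    - {"xyz": [-0.02, 0, 0.3], "twist": [0, 0, 0], "grip": 1}
    - {"xyz": [-0.02, 0, 0.6], "twist": [0, 0, 0], "grip": 1}
    - {"xyz": [-0.02, 0, 0.68], "twist": [0, 0, 0], "grip": 1}
    - {"xyz": [-0.02, 0, 0.74], "twist": [0, 0, 0], "grip": 1}
    - {"xyz": [-0.02, 0, 0.74], "twist": [0, 0, 0], "grip": 1}

```text
clock: 17.25
position: [0.5918, 0.1261, 0.1109]
ee_rot: [-0.244, 2.558, 0.069]
force: [-2.1, -2.0, 2.8]
width: 0.005
```

>>> jog_arm:
  moves:
    - {"xyz": [0, 0, 0.03], "twist": [0, 0, 0], "grip": 1}
    - {"xyz": [0, 0, 0.06], "twist": [0, 0, 0], "grip": 1}
    - {"xyz": [0, 0, 0.09], "twist": [0, 0, 0], "grip": 1}
    - {"xyz": [0, 0, 0.09], "twist": [0, 0, 0], "grip": 1}

```text
clock: 17.75
position: [0.596, 0.1289, 0.1079]
ee_rot: [-0.247, 2.554, 0.072]
force: [-0.9, 1.6, 4.8]
width: 0.006
```

>>> jog_arm:
  moves:
    - {"xyz": [0, 0, 0.03], "twist": [0, 0, 0], "grip": 1}
    - {"xyz": [0, 0, 0.05], "twist": [0, 0, 0], "grip": 1}
    - {"xyz": [0, 0, 0.05], "twist": [0, 0, 0], "grip": 1}

```text
clock: 18.12
position: [0.5979, 0.1293, 0.106]
ee_rot: [-0.247, 2.553, 0.072]
force: [-6.7, 0.4, 15.8]
width: 0.004
```

>>> jog_arm:
  moves:
    - {"xyz": [0, 0, -0.3], "twist": [0, 0, 0], "grip": 1}
    - {"xyz": [0, 0, -0.8], "twist": [0, 0, 0], "grip": 1}
    - {"xyz": [0, 0, -1.2], "twist": [0, 0, 0], "grip": 1}
    - {"xyz": [0, 0, -1.5], "twist": [0, 0, 0], "grip": 1}
    - {"xyz": [0, 0, -1.5], "twist": [0, 0, 0], "grip": 1}

```text
clock: 18.75
position: [0.5488, 0.1185, 0.1806]
ee_rot: [-0.244, 2.555, 0.07]
force: [0.3, -0.9, -1.1]
width: 0.007
```

Run:
```python
from geo import *
st=arm.observe();im=arm.get_image("wrist");print(st["position"],st["force"])
c=cam("wrist",st)
for a in(0,1.05):
    t=piv+.042*(np.cos(np.radians(35)-a)*n+np.sin(np.radians(35)-a)*up);print("tip",a,t,proj(c,t))
print("piv",proj(c,piv),"but",proj(c,but))
np.save("st5.npy",np.r_[st["position"],st["ee_rot"]]);cv2.imwrite("pics/w7.png",cv2.resize(im[100:400,130:530],(800,600),interpolation=2))
```

```text
[0.54883473 0.11853611 0.1805802 ] [ 0.3035428  -0.86602968 -1.09127726]
tip 0 [0.6131111  0.06539787 0.13897956] [209.28295484 296.30234211]
tip 1.05 [0.57929014 0.05882375 0.1147826 ] [204.06323693 232.32010509]
piv [220.65182276 248.29093164] but [311.22448515 248.21791484]
```

View pics/w7.png

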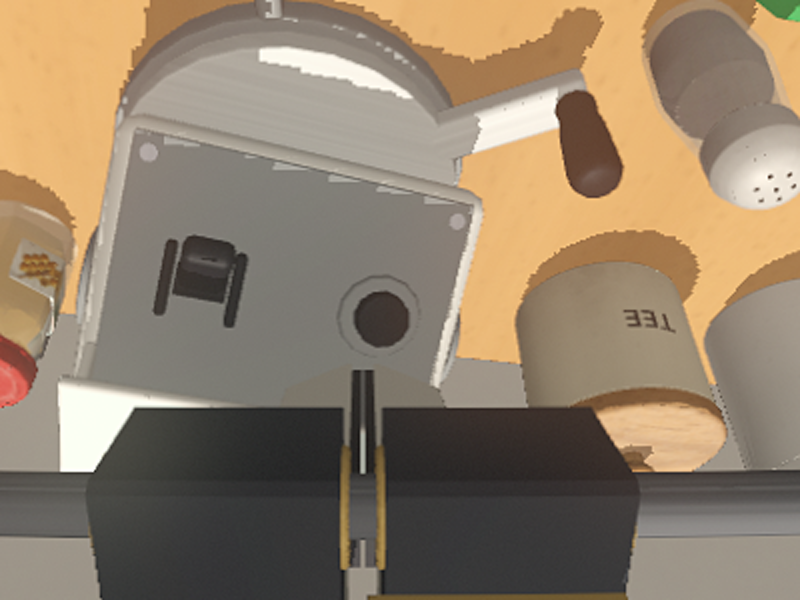

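The lever has dropped: it now points at the camera at (208,255). But the last, bottomed press of 17 N turned the head clockwise out of its click, so its lower edge now runs (135,122) to (482,202) in the crop. I'll measure the angle, then press on the panel's right side to bring it back.

Run:
```python
from geo import *
a=np.load("st5.npy");c=cam("wrist",dict(position=a[:3],ee_rot=a[3:]))
q=lambda X,Y:(130+X/2,100+Y/2)
L=pix(c,*q(470,212),.067);Rr=pix(c,*q(138,128),.067);d=L-Rr;print(L,Rr,np.linalg.norm(d),"yaw",np.degrees(np.arctan2(-d[0],d[1])))
print("nib",pix(c,*q(272,8),.014),"knob",pix(c,*q(600,185),.073))
L=pix(c,*q(458,221),.067);Rr=pix(c,*q(149,152),.067);d=L-Rr;print("screws",np.linalg.norm(d),"yaw",np.degrees(np.arctan2(-d[0],d[1])))
```

```text
[0.58440098 0.16664432 0.067     ] [0.56746054 0.0469514  0.067     ] 0.12088578739290153 yaw -8.055707594648647
nib [0.54728665 0.08514201 0.014     ] knob [0.55720352 0.20463892 0.073     ]
screws 0.11406057890164202 yaw -6.286584301742802
```

```bash
cat >> geo.py <<'E'
ax=np.array([.630,.101,0])
def rot(p,d): return R.from_euler("z",d,degrees=True).apply(p-ax)+ax
pc=mid+.005*up-.060*y
E
python3 - <<'E'
from geo import *
T=tool(191,-33);z=T[:,2]
for d in(-24,-18,-12,-6,-3,0,2):
    p=rot(pc,d);print(d,p-.011*z,end=" ");go(p-.011*z,T)
p=rot(pc,-20);go(p-.045*z,T)
E
```

```text
-24 [0.55788919 0.05385074 0.07743931] xyz [ 0.978 -1.08   1.401] twist [-0.014 -0.002 -0.005]
-18 [0.56306095 0.04717986 0.07743931] xyz [ 0.925 -1.206  1.436] twist [-0.014 -0.002 -0.005]
-12 [0.56890168 0.04108612 0.07743931] xyz [ 0.861 -1.324  1.478] twist [-0.014 -0.002 -0.005]
-6 [0.57534738 0.03563629 0.07743931] xyz [ 0.787 -1.433  1.526] twist [-0.014 -0.002 -0.005]
-3 [0.57877526 0.03317179 0.07743931] xyz [ 0.746 -1.485  1.553] twist [-0.014 -0.002 -0.005]
0 [0.58232743 0.03089007 0.07743931] xyz [ 0.704 -1.533  1.58 ] twist [-0.014 -0.002 -0.005]
2 [0.5847598  0.02947357 0.07743931] xyz [ 0.674 -1.564  1.6  ] twist [-0.014 -0.002 -0.005]
xyz [ 0.944 -1.166  0.857] twist [-0.014 -0.002 -0.005]
```

>>> jog_arm:
  moves:
    - {"xyz": [0.45, -0.55, 0], "twist": [0, 0, 0], "grip": 1}
    - {"xyz": [0.94, -1.17, 0.1], "twist": [0, 0, 0], "grip": 1}
    - {"xyz": [0.94, -1.17, 0.5], "twist": [0, 0, 0], "grip": 1}
    - {"xyz": [0.94, -1.17, 0.86], "twist": [0, 0, 0], "grip": 1}
    - {"xyz": [0.94, -1.17, 0.86], "twist": [0, 0, 0], "grip": 1}

```text
clock: 19.42
position: [0.5423, 0.0453, 0.1024]
ee_rot: [-0.242, 2.563, 0.074]
force: [-0.7, -1.2, 0.9]
width: 0.004
```

>>> jog_arm:
  moves:
    - {"xyz": [0, 0, 0.2], "twist": [0, 0, 0], "grip": 1}
    - {"xyz": [0, 0, 0.4], "twist": [0, 0, 0], "grip": 1}
    - {"xyz": [0, 0, 0.5], "twist": [0, 0, 0], "grip": 1}
    - {"xyz": [0, 0, 0.5], "twist": [0, 0, 0], "grip": 1}

```text
clock: 19.92
position: [0.5589, 0.049, 0.0801]
ee_rot: [-0.245, 2.558, 0.07]
force: [0.1, -0.5, 0.5]
width: 0.005
```

Run:
```python
from geo import *
st=arm.observe();print(st["position"],st["force"]);T=tool(191,-33);z=T[:,2]
for d in(-18,-12,-6,-3,0,2):
    p=rot(pc,d);print(d,end=" ");go(p-.0095*z,T)
```

```text
[0.55892752 0.04903866 0.08005211] [ 0.0891726  -0.53556203  0.4736135 ]
-18 xyz [-0.028 -0.043  0.095] twist [-0.011 -0.014 -0.001]
-12 xyz [-0.092 -0.162  0.137] twist [-0.011 -0.014 -0.001]
-6 xyz [-0.166 -0.271  0.185] twist [-0.011 -0.014 -0.001]
-3 xyz [-0.207 -0.322  0.211] twist [-0.011 -0.014 -0.001]
0 xyz [-0.25  -0.371  0.239] twist [-0.011 -0.014 -0.001]
2 xyz [-0.279 -0.402  0.258] twist [-0.011 -0.014 -0.001]
```

>>> jog_arm:
  moves:
    - {"xyz": [-0.03, -0.04, 0.1], "twist": [0, 0, 0], "grip": 1}
    - {"xyz": [-0.06, -0.1, 0.12], "twist": [0, 0, 0], "grip": 1}
    - {"xyz": [-0.09, -0.16, 0.14], "twist": [0, 0, 0], "grip": 1}
    - {"xyz": [-0.13, -0.22, 0.16], "twist": [0, 0, 0], "grip": 1}
    - {"xyz": [-0.13, -0.22, 0.16], "twist": [0, 0, 0], "grip": 1}

```text
clock: 20.55
position: [0.5735, 0.0375, 0.0768]
ee_rot: [-0.244, 2.557, 0.069]
force: [-0.7, 0.7, 0.5]
width: 0.007
```

>>> jog_arm:
  moves:
    - {"xyz": [-0.05, -0.06, 0.03], "twist": [0, 0, 0], "grip": 1}
    - {"xyz": [-0.08, -0.1, 0.05], "twist": [0, 0, 0], "grip": 1}
    - {"xyz": [-0.08, -0.1, 0.05], "twist": [0, 0, 0], "grip": 1}
    - {"xyz": [-0.08, -0.1, 0.05], "twist": [0, 0, 0], "grip": 1}

```text
clock: 21.05
position: [0.5792, 0.0338, 0.0763]
ee_rot: [-0.246, 2.558, 0.071]
force: [-5.3, 1.9, 4.6]
width: 0.005
```

Run:
```python
from geo import *
st=arm.observe();im=arm.get_image("wrist");print(st["position"],st["force"]);T=tool(191,-33);z=T[:,2]
for d in(-3,0,2):
    p=rot(pc,d);print(d,end=" ");go(p-.0095*z,T)
np.save("st6.npy",np.r_[st["position"],st["ee_rot"]]);cv2.imwrite("pics/w8.png",im)
c=cam("wrist",st)
for d in(-18,-9,-4,0): print(d,"btn",proj(c,rot(but,d)),"knobtop",proj(c,ax+[.125*np.cos(np.radians(141+d)),.125*np.sin(np.radians(141+d)),.073]))
g=cv2.cvtColor(im,cv2.COLOR_BGR2GRAY)
```

```text
[0.57915025 0.0338168  0.07629898] [-5.31672299  1.93455191  4.55570529]
-3 xyz [-0.003 -0.01   0.004] twist [-0.005 -0.016  0.001]
0 xyz [-0.046 -0.058  0.032] twist [-0.005 -0.016  0.001]
2 xyz [-0.076 -0.089  0.051] twist [-0.005 -0.016  0.001]
-18 btn [497.74257166 405.7013338 ] knobtop [644.50023469 321.98665306]
-9 btn [496.72037313 402.37208866] knobtop [652.81101068 305.00577166]
-4 btn [495.15169968 400.59852204] knobtop [654.69385073 295.13838308]
0 btn [493.36646605 399.23566748] knobtop [654.53887525 287.10216383]
```

>>> jog_arm:
  moves:
    - {"xyz": [-0.02, -0.02, 0.01], "twist": [0, 0, 0], "grip": 1}
    - {"xyz": [-0.02, -0.02, 0.01], "twist": [0, 0, 0], "grip": 1}

```text
clock: 21.35
position: [0.5809, 0.0327, 0.0764]
ee_rot: [-0.246, 2.558, 0.071]
force: [-3.4, 0.7, 3.0]
width: 0.005
```

>>> jog_arm:
  moves:
    - {"xyz": [-0.02, -0.02, 0.01], "twist": [0, 0, 0], "grip": 1}
    - {"xyz": [-0.02, -0.02, 0.01], "twist": [0, 0, 0], "grip": 1}

```text
clock: 21.6
position: [0.5831, 0.0309, 0.0768]
ee_rot: [-0.244, 2.557, 0.069]
force: [-2.6, 0.6, 0.8]
width: 0.01
```

>>> jog_arm:
  moves:
    - {"xyz": [0, 0, -0.5], "twist": [0, 0, 0], "grip": 1}
    - {"xyz": [0, 0.1, -1.2], "twist": [0, 0, 0], "grip": 1}
    - {"xyz": [0, 0.4, -2], "twist": [0, 0, 0], "grip": 1}
    - {"xyz": [0, 0.6, -2.5], "twist": [0, 0, 0], "grip": 1}
    - {"xyz": [0, 0.6, -2.5], "twist": [0, 0, 0], "grip": 1}

```text
clock: 22.22
position: [0.5163, 0.035, 0.1836]
ee_rot: [-0.228, 2.552, 0.05]
force: [0.4, 0.1, 0.5]
width: 0.007
```

```bash
cat > chk.py <<'E'
from geo import *
def blob(c,im,p,r=14,thr=75):
    u,v=proj(c,p);g=cv2.cvtColor(im,cv2.COLOR_BGR2GRAY);x0,y0=int(u)-r,int(v)-r
    w=(g[y0:y0+2*r,x0:x0+2*r]<thr).astype(np.uint8);k,l,s,ce=cv2.connectedComponentsWithStats(w)
    i=1+np.argmax(s[1:,4]) if k>1 else 0
    return (u,v),ce[i]+[x0,y0],s[i]
E
python3 - <<'E'
from chk import *
st=arm.observe();im=arm.get_image("wrist");print(st["position"],st["force"],st["clock"]);c=cam("wrist",st)
np.save("st7.npy",np.r_[st["position"],st["ee_rot"]]);cv2.imwrite("pics/w9.png",im)
for d in(0,-18): print("button swivel",d,blob(c,im,rot(but,d)))
u=blob(c,im,but)[1];p=plane(c,*u,but,n);print("s",(p-mid)@up,"y",(p-mid)@y,"yaw-sw0 btn hd",np.degrees(np.arctan2(*(p-ax)[1::-1])-np.arctan2(*(but-ax)[1::-1])))
a=np.load("st3.npy");c3=cam("wrist",dict(position=a[:3],ee_rot=a[3:]));print("ref w5",blob(c3,cv2.imread("pics/w5.png"),but))
E
```

```text
[0.51633082 0.03502003 0.18363754] [0.43924076 0.10933213 0.50540037] 22.225
button swivel 0 ((np.float64(410.00442071413477), np.float64(281.83625182565146)), array([410.7007874 , 281.83858268]), array([  2,   3,  26,  25, 508], dtype=int32))
button swivel -18 ((np.float64(415.75595385130515), np.float64(289.5694508253732)), array([411.56188119, 283.62871287]), array([  0,   0,  23,  20, 404], dtype=int32))
s 0.04780279333618367 y 0.033552801071585425 yaw-sw0 btn hd -0.46603918007146244
ref w5 ((np.float64(346.7790468585211), np.float64(257.81952650331317)), array([347.87613293, 257.91238671]), array([  6,   5,  21,  21, 331], dtype=int32))
```

The button is back exactly at its in-click position (within 0.5°), so the head has re-clicked. Next I'll lift the lever from below.

```bash
cat >> geo.py <<'E'
def lev(ds,h=.021,t=33):
    T=tool(191,-t);return piv+ds*up+h*n-.011*T[:,2],T
E
python3 - <<'E'
from geo import *
st=arm.observe();print(st["joints"])
for ds,h in((-.044,.06),(-.044,.021)): p,T=lev(ds,h);print(p);go(p,T)
E
```

```text
[ 0.49743292  0.17659241 -0.74049178  2.34460884  1.05818719  0.16332155
  0.53903179]
[0.53987808 0.05116282 0.12404477]
xyz [0.18  0.184 1.091] twist [-0.11   0.026 -0.05 ]
[0.56448622 0.05594615 0.09416904]
xyz [0.104 0.198 1.736] twist [-0.11   0.026 -0.05 ]
```

>>> jog_arm:
  moves:
    - {"xyz": [0.1, 0.1, 0.4], "twist": [0, 0, 0], "grip": 1}
    - {"xyz": [0.18, 0.18, 0.8], "twist": [-0.1, 0, -0.05], "grip": 1}
    - {"xyz": [0.18, 0.18, 1.09], "twist": [-0.1, 0, -0.05], "grip": 1}
    - {"xyz": [0.18, 0.18, 1.09], "twist": [-0.1, 0, -0.05], "grip": 1}

```text
clock: 22.78
position: [0.5419, 0.0503, 0.1211]
ee_rot: [-0.247, 2.55, 0.072]
force: [-0.5, -1.4, 1.5]
width: 0.005
```

Run:
```python
from geo import *
st=arm.observe();print(st["joints"],st["position"])
for ds in(-.044,-.03,-.015,-.005,0,.003): p,T=lev(ds);print(ds,end=" ");go(p,T)
```

```text
[ 0.40063054  0.37349223 -0.71017318  2.35972812  1.96931584  0.26738047
 -0.34487757] [0.54192675 0.05027744 0.12108177]
-0.044 xyz [-0.078  0.021  0.587] twist [-0.004  0.028  0.006]
-0.03 xyz [-0.309  0.021  0.56 ] twist [-0.004  0.028  0.006]
-0.015 xyz [-0.558  0.021  0.531] twist [-0.004  0.028  0.006]
-0.005 xyz [-0.723  0.021  0.511] twist [-0.004  0.028  0.006]
0 xyz [-0.806  0.021  0.502] twist [-0.004  0.028  0.006]
0.003 xyz [-0.855  0.02   0.496] twist [-0.004  0.028  0.006]
```

>>> jog_arm:
  moves:
    - {"xyz": [-0.05, 0.02, 0.3], "twist": [0, 0, 0], "grip": 1}
    - {"xyz": [-0.08, 0.02, 0.58], "twist": [0, 0, 0], "grip": 1}
    - {"xyz": [-0.08, 0.02, 0.58], "twist": [0, 0, 0], "grip": 1}
    - {"xyz": [-0.2, 0.02, 0.57], "twist": [0, 0, 0], "grip": 1}
    - {"xyz": [-0.31, 0.02, 0.56], "twist": [0, 0, 0], "grip": 1}

```text
clock: 23.4
position: [0.5738, 0.0576, 0.1048]
ee_rot: [-0.247, 2.551, 0.071]
force: [-6.0, -2.0, 1.0]
width: 0.005
```

>>> jog_arm:
  moves:
    - {"xyz": [-0.08, 0, -0.01], "twist": [0, 0, 0], "grip": 1}
    - {"xyz": [-0.16, 0, -0.02], "twist": [0, 0, 0], "grip": 1}
    - {"xyz": [-0.25, 0, -0.03], "twist": [0, 0, 0], "grip": 1}
    - {"xyz": [-0.25, 0, -0.03], "twist": [0, 0, 0], "grip": 1}

```text
clock: 23.9
position: [0.5858, 0.0604, 0.1145]
ee_rot: [-0.247, 2.55, 0.071]
force: [-3.0, -1.1, -0.4]
width: 0.005
```

Run:
```python
from geo import *
st=arm.observe();T=tool(191,-33);print(st["position"],st["force"],"f.up",st["force"]@up,"f.n",st["force"]@n)
d=st["position"]+.011*T[:,2]-piv;print("ds",d@up,"y",d@y,"h",d@n)
for ds in(-.005,0,.003): p,T=lev(ds);print(ds,end=" ");go(p,T)
```

```text
[0.58580892 0.06035423 0.11451157] [-2.95907589 -1.14491898 -0.42986295] f.up -2.668797732905464 f.n 1.6782409689420568
ds -0.014245716828276734 y 0.000258522668280399 h 0.02258849141522176
-0.005 xyz [-0.156 -0.005  0.008] twist [-0.008  0.03   0.009]
0 xyz [-0.239 -0.005 -0.001] twist [-0.008  0.03   0.009]
0.003 xyz [-0.289 -0.005 -0.007] twist [-0.008  0.03   0.009]
```

>>> jog_arm:
  moves:
    - {"xyz": [-0.08, 0, 0], "twist": [0, 0, 0], "grip": 1}
    - {"xyz": [-0.15, 0, 0], "twist": [0, 0, 0], "grip": 1}
    - {"xyz": [-0.21, 0, 0], "twist": [0, 0, 0], "grip": 1}
    - {"xyz": [-0.21, 0, 0], "twist": [0, 0, 0], "grip": 1}

```text
clock: 24.4
position: [0.596, 0.0624, 0.121]
ee_rot: [-0.247, 2.551, 0.071]
force: [-1.6, 0.9, 0.0]
width: 0.002
```

Run:
```python
from geo import *
st=arm.observe();T=tool(191,-33);print(st["position"],st["force"],"f.up",st["force"]@up,"f.n",st["force"]@n)
d=st["position"]+.011*T[:,2]-piv;print("ds",d@up,"y",d@y,"h",d@n)
```

```text
[0.59597712 0.06235831 0.12104016] [-1.58533142  0.92032442  0.02998617] f.up -1.0383248693697265 f.n 0.9104021786973004
ds -0.002110104186979049 y 0.0002855998461656954 h 0.020927961610473608
```

Force is still light, so I'll continue in small steps.

>>> jog_arm:
  moves:
    - {"xyz": [-0.03, 0, 0], "twist": [0, 0, 0], "grip": 1}
    - {"xyz": [-0.06, 0, 0], "twist": [0, 0, 0], "grip": 1}
    - {"xyz": [-0.06, 0, 0], "twist": [0, 0, 0], "grip": 1}

```text
clock: 24.78
position: [0.5983, 0.0627, 0.1225]
ee_rot: [-0.247, 2.552, 0.071]
force: [-4.5, -0.1, -3.2]
width: 0.004
```

>>> jog_arm:
  moves:
    - {"xyz": [-0.02, 0, 0], "twist": [0, 0, 0], "grip": 1}
    - {"xyz": [-0.03, 0, 0], "twist": [0, 0, 0], "grip": 1}
    - {"xyz": [-0.03, 0, 0], "twist": [0, 0, 0], "grip": 1}

```text
clock: 25.15
position: [0.5992, 0.0627, 0.1231]
ee_rot: [-0.247, 2.553, 0.071]
force: [-5.9, -0.3, -5.0]
width: 0.006
```

>>> jog_arm:
  moves:
    - {"xyz": [-0.02, 0, 0], "twist": [0, 0, 0], "grip": 1}
    - {"xyz": [-0.03, 0, 0], "twist": [0, 0, 0], "grip": 1}
    - {"xyz": [-0.03, 0, 0], "twist": [0, 0, 0], "grip": 1}

```text
clock: 25.52
position: [0.5995, 0.0628, 0.1232]
ee_rot: [-0.247, 2.555, 0.071]
force: [-9.5, -1.2, -5.3]
width: 0.004
```

Run:
```python
from geo import *
st=arm.observe();T=tool(191,-33);print(st["position"],st["force"],"f.up",st["force"]@up,"f.n",st["force"]@n)
d=st["position"]+.011*T[:,2]-piv;print("ds",d@up,"y",d@y,"h",d@n)
```

```text
[0.59954896 0.06276455 0.12319985] [-9.46986953 -1.20877899 -5.25408425] f.up -10.675003519268587 f.n 2.0986716434254284
ds 0.0020234092151593316 y 2.834840016295324e-06 h 0.020278808848537097
```

It stalled at 10.7 N, which is the stop. I'll back out and check.

>>> jog_arm:
  moves:
    - {"xyz": [0.2, 0, 0], "twist": [0, 0, 0], "grip": 1}
    - {"xyz": [0.4, 0, -0.1], "twist": [0, 0, 0], "grip": 1}
    - {"xyz": [0.4, 0, -0.9], "twist": [0, 0, 0], "grip": 1}
    - {"xyz": [0.4, 0, -1.7], "twist": [0, 0, 0], "grip": 1}
    - {"xyz": [0.4, 0, -2.5], "twist": [0, 0, 0], "grip": 1}

```text
clock: 26.15
position: [0.5391, 0.0417, 0.183]
ee_rot: [-0.234, 2.554, 0.054]
force: [-0.7, -0.8, -0.3]
width: 0.005
```

>>> jog_arm:
  moves:
    - {"xyz": [0, 0.3, -0.5], "twist": [0, 0, 0], "grip": 1}
    - {"xyz": [0, 0.3, -0.5], "twist": [0, 0, 0], "grip": 1}
    - {"xyz": [0, 0.3, -0.5], "twist": [0, 0, 0], "grip": 1}

```text
clock: 26.52
position: [0.5198, 0.0555, 0.2067]
ee_rot: [-0.232, 2.555, 0.053]
force: [-0.3, 0.1, 0.6]
width: 0.005
```

Run:
```python
from chk import *
st=arm.observe();im=arm.get_image("wrist");tp=arm.get_image("top");print(st["position"],st["force"],st["clock"]);c=cam("wrist",st)
b=blob(c,im,but);print(b);p=plane(c,*b[1],but,n);print("s",(p-mid)@up,"y",(p-mid)@y)
for a in(0,1.05):
    t=piv+.042*(np.cos(np.radians(35)-a)*n+np.sin(np.radians(35)-a)*up);print("tip",a,proj(c,t))
print("piv",proj(c,piv))
cv2.imwrite("pics/w10.png",np.hstack([cv2.resize(im[120:345,180:480],(480,360),interpolation=2),cv2.resize(tp[235:335,380:470],(320,360),interpolation=2)]))
```

```text
[0.51978435 0.05545945 0.20671903] [-0.25400252  0.10877059  0.56647719] 26.525
((np.float64(382.86435018504073), np.float64(253.73273222159156)), array([383.68034557, 254.02159827]), array([  4,   3,  24,  25, 463], dtype=int32))
s 0.048041777472566306 y 0.033675130712266396
tip 0 [302.36136631 294.16105657]
tip 1.05 [301.7322938  241.28624588]
piv [303.78557774 253.63992537]
```

Run:
```python
from chk import *
st=arm.observe();im=arm.get_image("wrist");g=cv2.cvtColor(im,cv2.COLOR_BGR2GRAY);c=cam("wrist",st)
f=lambda g,c:[(round(np.degrees(0),0),)]
def prof(g,c,name):
    print(name)
    for yy in(-.004,.0,.004):
        P=[proj(c,piv+yy*y+.042*k*(np.cos(np.radians(35))*n+np.sin(np.radians(35))*up)) for k in(.3,.5,.7,.85)]
        Q=[proj(c,piv+yy*y+.042*k*(np.cos(np.radians(25))*n-np.sin(np.radians(25))*up)) for k in(.3,.5,.7,.9)]
        print(" up",[int(g[int(v),int(u)]) for u,v in P]," down",[int(g[int(v),int(u)]) for u,v in Q])
prof(g,c,"now")
for w,s in(("w5","st3"),("w9","st7")):
    a=np.load(s+".npy");prof(cv2.imread(f"pics/{w}.png",0),cam("wrist",dict(position=a[:3],ee_rot=a[3:])),w)
u0,v0=proj(c,piv).astype(int)
for v in range(v0-22,v0+46,3): print(v-v0,"".join("#" if g[v,u]<75 else "." for u in range(u0-25,u0+26)))
```

```text
now
 up [47, 46, 45, 112]  down [50, 58, 120, 120]
 up [47, 43, 79, 112]  down [49, 57, 118, 118]
 up [45, 43, 39, 39]  down [48, 41, 118, 118]
w5
 up [49, 50, 45, 44]  down [53, 46, 111, 105]
 up [48, 45, 46, 43]  down [53, 47, 100, 120]
 up [46, 46, 45, 44]  down [52, 46, 77, 119]
w9
 up [111, 109, 40, 38]  down [76, 67, 57, 52]
 up [111, 111, 39, 38]  down [87, 80, 60, 51]
 up [110, 109, 37, 38]  down [84, 79, 59, 51]
-22 ...................................................
-19 ...................................................
-16 ...................................................
-13 ...........####........................####........
-10 ..........#####........................####........
-7 ..........#####........................####........
-4 ..........#####.#####################..####........
-1 ..........#####.#####################..####........
2 ..........#####.######################.####........
5 ...........####..#####################.#####.......
8 ...........####..###################...#####.......
11 ...........####..###################...#####.......
14 ...........####..###################...#####.......
17 .................###################...............
20 ................####################...............
23 ................####################...............
26 ................####################...............
29 ................###.........########...............
32 ............................###########............
35 ............................###########............
38 ............................###########............
41 ............................###########............
44 ............................#####.#####............
```

Run:
```python
from h import *
t=arm.get_image("top");o=cv2.imread("pics/top2.png");d=cv2.absdiff(t,o).max(2)
print("tray diff px",(d[245:330,390:480]>40).sum(),"clock",arm.observe()["clock"],arm.observe()["force"])
print(arm.sign_off())
```

```text
tray diff px 0 clock 26.725 [-0.30132859 -0.06968974  0.37386497]
the job is handed in; nothing more can be done
None
```

The safety-switch test is done and handed in at about 27 s. No check failed at hand-in, though the head slipped out of its click once on the way.

1. **Jar:** I put the stray jar upright into the left half of the spice tray, and both tray jars stayed in place.
2. **Swing and press:** I turned the head into its click by the knob and pressed the button until the lever dropped. The press went too far, to about 17 N, and turned the head roughly 18° out of its click.
3. **Recovery:** I pushed on the right side of the panel until the head clicked back, with the lever still down. I then lifted the lever to its stop at about 10.7 N.

**Last checks:**
- **Lever:** it looks the same as in the picture from before the press, so it is latched.
- **Button and head:** the button is out, within 1 mm of where it was. The head was within 0.5° of its click position when I re-clicked it, and the button has not moved since.
- **Tray:** the top camera shows no change since the jar was placed.
- **Robot:** it was clear of everything, with no contact force.

**Less certain:**
- **First click:** the panel and nib angles agreed to about 1°, but a rough knob reading differed by about 3°.
- **Final pictures:** the picture limit was used up, so I made the last lever, button and tray checks from pixel values.
- **Mill and lidded jar:** both were standing when last seen, just after the button press, and I did not check them again afterwards.

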